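# Cull the misshapen caps, pack the sound ones and snap the case shut

## Task

Sort the loose white caps on the board by shape: lay every sound round cap flat in the open grey case, in a single layer, and put every misshapen one (D-shaped, square, oval, or with a wedge missing) in the shallow cream tray. When all are sorted, swing the case's lid over and press it down past its catch until it snaps fully shut. Leave the other things where they are.

Things in the scene. Friction and masses are not known exactly. Their poses are not given: they have to be found in the camera images.
- board: grey packing board, 520 x 665 mm, lying fixed on the table; the caps, the case and most bystanders stand on its flat top, 24 mm above the table; the tray stands on the table beside it (to its right). Origin under its centre
- case: grey open-topped case, fixed on the board, 140 x 232 x 36 mm (x, y, z of its own axes), walls and floor 5 mm thick, so 130 x 222 mm inside; four caps fit in one row along its y. Origin under the centre of its bottom; z up; its hinge side is +x (away from the robot), its front is -x
- lid (a joint): opening angle of the case's hinged lid, rad: 0 is fully shut, about 1.75 to 1.95 (leaning a little back) at the start, stop at 2.0. The hinge is stiff enough (about 0.13 N m) that the lid stays where it is left. Coming down, the lid meets a spring catch at about 0.05 rad and stays there; about 10 N (at most 15 N) pressed down near its front edge snaps it over the catch to 0, where it holds
- lid_hinge (a point): point on the lid's hinge axis, mid-width, 38.5 mm above the board (and the case's underside), 72 mm from the case origin along the case's +x; the axis runs along the case's y
- lid_press (a point): point on the lid's outer (upper when shut) face, mid-width, 135 mm from the hinge axis; the free front edge is at 160 mm. The lid is a stiff plate 5 mm thick, 232 mm wide; its outer face is 3.5 mm from the plane through the hinge axis. Its x axis runs from the front edge to the hinge, z out of the outer face; with the lid standing open this face looks away from the robot, so the lid is pushed over from behind near the free edge and then pressed down at this point
- tray: the reject tray: fixed shallow cream tray, 150 x 395 mm outside, rim 27 mm high, flat floor 116 x 360 mm, 2 mm thick. Origin under its centre; its own y is its long side, z up
- cap_a_c (a point): a sound cap: plain round white screw cap lying flat, top up, 47 mm diameter, 14 mm high. This point is its centre, 7 mm above its underside; z is up. Goes in the case
- cap_b_c (a point): a sound cap: plain round white screw cap lying flat, top up, 47 mm diameter, 14 mm high. This point is its centre, 7 mm above its underside; z is up. Goes in the case
- cap_c_c (a point): a sound cap: plain round white screw cap lying flat, top up, 47 mm diameter, 14 mm high. This point is its centre, 7 mm above its underside; z is up. Goes in the case
- cap_d_c (a point): a sound cap: plain round white screw cap lying flat, top up, 47 mm diameter, 14 mm high. This point is its centre, 7 mm above its underside; z is up. Goes in the case
- cap_e_c (a point): D-shaped white cap, 14 mm high, lying flat. This point is half-way up (7 mm above its underside). Goes in the reject tray. A 47 mm disc with a segment missing: flat side on its own +x, 15 mm from this point, round side 18 mm away on -x; 47 mm across its own y at a line 6 mm to the +x of this point
- cap_f_c (a point): square white cap, 14 mm high, lying flat. This point is half-way up (7 mm above its underside). Goes in the reject tray. 44 x 44 mm with rounded corners, sides along its own x and y; this point is its centre
- cap_g_c (a point): oval white cap, 14 mm high, lying flat. This point is half-way up (7 mm above its underside). Goes in the reject tray. 47 mm along its own x, 30 mm along its own y; this point is its centre
- cap_h_c (a point): notched white cap, 14 mm high, lying flat. This point is half-way up (7 mm above its underside). Goes in the reject tray. A round 47 mm cap with a quarter wedge missing, the wedge centred on its own +x and reaching to the centre, where this point lies; 47 mm across its own y
- tape_roll: bystander: roll of packing tape lying flat, 105 mm diameter, 48 mm high, origin under its centre
- marker: bystander: marker pen lying flat, 131 mm long (its y), 15 mm thick, origin under its middle

How it is judged:
By the outcome, as a careful person would: the job done as asked, in the order asked, and still so for the second after the job is handed in, with the robot touching nothing.
Of cap_a, cap_b, cap_c, cap_d only 3 to 4 are there at a start; the rules pass over those that are not, and their reading is None.
Of cap_e, cap_f, cap_g, cap_h only 3 to 4 are there at a start; the rules pass over those that are not, and their reading is None.
At some moment in a run one of cap_a, cap_b, cap_c, cap_d, cap_e, cap_f, cap_g, cap_h may be knocked a few centimetres aside while the robot is not near it.
Once in a run the grip may slacken for a moment while it holds something.
It also fails if it takes over 210 s, if anything falls off the work surface, if the arm or the gripper's body presses on something with over 40 N, if the wrist force passes 120 N, or if a joint passes its speed limit or range.

## Robot

A 6-joint arm with a two-finger parallel gripper is mounted at the origin on the work surface; the furniture and walls round the work are solid. World frame = base frame: x ahead of the robot, y to its left, z up, the work surface at z = 0. Lengths are in m, angles in rad, forces in N, time in s.
With the tool pointing down it reaches from about 0.375 to 0.925 m from the base axis. Payload 5.7 kg.
Tool frame: the origin (TCP) lies midway between the tips of the shut fingers; the grasp point (between the pads) lies 19 mm behind it; z points along the fingers, y is the line along which they close (so a half turn about z gives the same grasp; the last joint's range is limited). The gripper opens to 88 mm and grips with 3 to 60 N. Pads are 20 mm wide; open, the fingers measure 115 mm over their backs; the gripper's body (75 mm by 178 mm) begins 61 mm behind the grasp point.
Start: joints at [1.225, 0.359, 1.51, -0, 1.272, -0.115], TCP at [0.137, 0.584, 0.223] pointing down, gripper open.
Joint ranges: [-2.97, 2.97], [-1.01, 2.36], [0.21, 2.38], [-0.96, 4.11], [0.2, 2.71], [-2.98, 2.98]. Speed limits (rad/s): [2.39, 2.39, 3.14, 3.14, 3.14, 3.14].

## Interface

Orientations are given as a unit quaternion [x, y, z, w].
In Python, from bench import move_ptp, servo_line, goto_joints, move_gripper, sleep, inverse_kinematics, capture, PlanningError, close_job, spot_in, silhouettes, current_clock, current_joint_pos, current_qvel, current_joint_torque, current_position, current_orientation, current_force, current_torque, current_finger_gap, current_grip_force gives the robot as it stands. Calls block until the motion is done:
- move_ptp(position, orientation): joint-space move of the TCP to a pose.
- servo_line(position, orientation=None, rate=0.15, contact_N=None): straight line of the TCP; orientation=None keeps the orientation; rate is the mean speed in m/s. With contact_N (N) it stops when the force on the tool has changed by that much, and returns True; else False.
- goto_joints(angles): joint-space move.
- move_gripper(opening): finger opening in m; the grip force is fixed at half the most; returns when the fingers have stopped.
- sleep(seconds).
- inverse_kinematics(position, orientation): joint angles nearest the present ones, or None.
- capture(name): name is "side" or "top" or "wrist"; returns a dict with "image" (420x560x3 uint8, blue, green, red), "range_z" (420x560 float32, m along the optical axis (not along the pixel's ray), 0 where there is no reading), "intrinsics" (3x3 intrinsics, pixels), "R" (3x3) and "t" (3): a world point X has camera coordinates R X + t. Camera axes: x right, y down, z forward; pixel columns grow to the right and rows downward; lengths in m; the calibration is good to about 2 mm. A picture is of the moment at which its call begins.
A pose or a line that the arm cannot do raises PlanningError and nothing moves.
- close_job(): hands the job in; it is judged then, once.
Trained networks look in the newest picture that a camera, given by its name, has taken for a name from the list of things; names that differ only in an ending like _2 or _b are one class to them, and where a whole thing is asked for, a point or a joint stands for the part that bears it (a point fixed in the world has none). Each returns a list of dicts, best first, with "conf" (0 to 1); they miss things now and then, are a little off and sometimes report something else, mostly with a low value. They report only what shows in the picture. A call takes as long as a camera call.
- spot_in(camera, query): "xy" ([column, row] in pixels, amid what is visible of it).
- silhouettes(camera, query): "region" (420x560 bool, what is visible of it) and "xy" ([column, row] in pixels, amid what is visible of it).
Readings, each from a call of its own:
- current_clock(): time.
- current_joint_pos(): joint angles.
- current_qvel(): joint speeds.
- current_joint_torque(): joint torques, N m.
- current_position(): TCP position.
- current_orientation(): TCP orientation.
- current_force(): force on the tool from outside, world axes, zero at the start.
- current_torque(): the same for the moment, N m.
- current_finger_gap(): finger opening in m.
- current_grip_force(): force on a finger pad.
Only numpy, scipy, OpenCV 4.12 (cv2) and the standard library are available. Lean on these libraries where they do the work, as an engineer would, in place of code of your own. Each camera call takes 0.05 s, during which the arm holds its last target. There are 200 camera calls.

## Working session

There is one attempt and no reset: what is moved stays moved. The work goes in short steps, each a Python script; the robot and the scene stay as the last script left them, time stands still between calls to the robot, and variables do not carry over. Pictures are saved under pics/ and viewed, at most 14 in all, crops included, and the job is handed in when it is done.

```bash
ls; mkdir -p pics; python3 - <<'E'
from bench import *
import cv2,numpy as np
for n in ("top","side"):
    c=capture(n); cv2.imwrite(f"pics/{n}0.png",c["image"]); print(n,c["intrinsics"].round(1).tolist(),c["R"].round(3).tolist(),c["t"].round(3).tolist())
    for q in ("cap_a_c","cap_e_c","cap_f_c","cap_g_c","cap_h_c","case","lid","tray","tape_roll","marker"):
        print(q,[(round(float(d["conf"]),2),np.round(d["xy"]).tolist()) for d in spot_in(n,q)])
print(current_clock())
E
```

```text
pics
top [[491.0, 0.0, 274.0], [0.0, 491.0, 206.9], [0.0, 0.0, 1.0]] [[0.001, -1.0, 0.005], [-0.985, -0.002, -0.172], [0.172, -0.005, -0.985]] [0.023, 0.49, 1.152]
cap_a_c [(0.72, [200.0, 149.0])]
cap_e_c [(0.5, [191.0, 254.0])]
cap_f_c [(0.65, [196.0, 180.0]), (0.55, [310.0, 157.0])]
cap_g_c [(0.45, [116.0, 200.0])]
cap_h_c [(0.47, [151.0, 245.0]), (0.17, [159.0, 204.0])]
case [(0.93, [313.0, 184.0]), (0.72, [192.0, 255.0]), (0.54, [311.0, 159.0])]
lid [(0.77, [312.0, 160.0])]
tray [(0.7, [415.0, 203.0]), (0.26, [142.0, 146.0])]
tape_roll [(0.68, [147.0, 146.0])]
marker [(0.75, [140.0, 291.0])]
side [[430.4, 0.0, 285.3], [0.0, 430.4, 210.0], [0.0, 0.0, 1.0]] [[-0.902, -0.431, 0.016], [-0.218, 0.423, -0.88], [0.373, -0.797, -0.475]] [0.432, 0.162, 0.931]
cap_a_c [(0.7, [182.0, 245.0])]
cap_e_c [(0.54, [290.0, 284.0])]
cap_f_c [(0.71, [208.0, 260.0])]
cap_g_c [(0.75, [175.0, 320.0])]
cap_h_c [(0.86, [256.0, 309.0])]
case [(0.67, [269.0, 196.0])]
lid [(0.6, [256.0, 170.0])]
tray [(0.69, [300.0, 173.0]), (0.67, [234.0, 301.0])]
tape_roll [(0.56, [153.0, 272.0])]
marker [(0.63, [268.0, 194.0])]
1.1
```

View pics/top0.png

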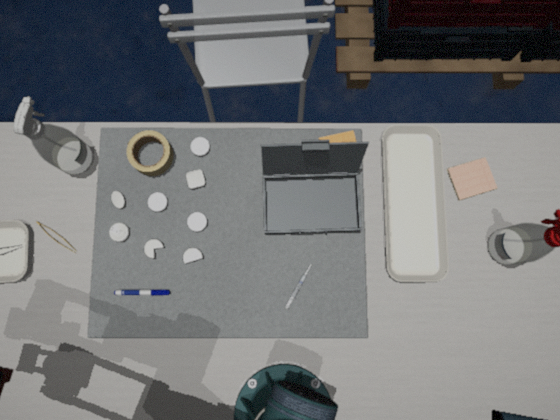

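View pics/side0.png

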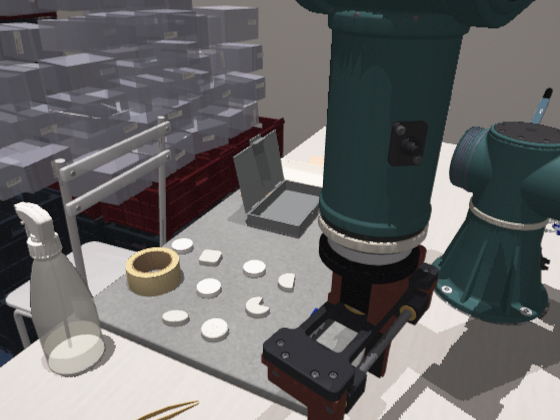

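The top view shows eight caps. Four are round: (200,146), (158,202), (197,222) and (119,232). The others are square (195,179), oval (118,200), notched (153,248) and D (193,256). The case is at about (312,205) with its lid leaning back, and the tray is at (414,203). The side view confirms these shapes. Next I'll take closer wrist views.

```bash
cat > h.py <<'E'
from bench import *
import cv2,numpy as np
from scipy.spatial.transform import Rotation as Ro
def q(yaw): return (Ro.from_euler('z',yaw)*Ro.from_euler('x',np.pi)).as_quat()
def plane(c,uv,z):
    uv=np.atleast_2d(np.asarray(uv,float)); r=(np.linalg.inv(c["intrinsics"])@np.c_[uv,np.ones(len(uv))].T).T@c["R"]
    o=-c["R"].T@c["t"]; return o+r*((z-o[2])/r[:,2])[:,None]
def cloud(c):
    v,u=np.mgrid[:420,:560]; d=c["range_z"]
    p=np.stack([(u-c["intrinsics"][0,2])/c["intrinsics"][0,0]*d,(v-c["intrinsics"][1,2])/c["intrinsics"][1,1]*d,d],-1)
    return (p-c["t"])@c["R"]
def caps(c,z=0.038,lim=None,thr=130):
    """white blobs with top near plane z: (centroid xy, area mm2, minAreaRect w,h,angle, circ, fill-ratio)"""
    im=c["image"].astype(int); P=cloud(c)
    m=((im.min(2)>thr)&(np.ptp(im,axis=2)<40)&(abs(P[...,2]-z)<0.012)&(c["range_z"]>0)).astype(np.uint8)
    out=[]
    for k in cv2.findContours(m,cv2.RETR_EXTERNAL,cv2.CHAIN_APPROX_NONE)[0]:
        w=plane(c,k[:,0],z)[:,:2]*1000
        a=cv2.contourArea(w.astype(np.float32))
        if not 500<a<2600: continue
        w=w.astype(np.float32); M=cv2.moments(w); hull=cv2.contourArea(cv2.convexHull(w))
        (cx,cy),rad=cv2.minEnclosingCircle(w)
        out.append(dict(cen=(M['m10']/M['m00'],M['m01']/M['m00']),area=a,solid=a/hull,circ=a/(np.pi*rad**2),mec=(cx,cy,rad),rect=cv2.minAreaRect(w),cnt=w,px=k[:,0].mean(0)))
    return out
def show(L):
    for o in L: print("cen",np.round(o['cen']),"A",round(o['area']),"sol %.2f circ %.2f"%(o['solid'],o['circ']),"mec",np.round(o['mec']),"rect",np.round(np.hstack([o['rect'][0],o['rect'][1],o['rect'][2]])).tolist(),"px",np.round(o['px']))
E
python3 - <<'E'
from h import *
print(current_orientation(),q(0))
c=capture("top"); show(caps(c))
P=cloud(c)
for n,u,v in (("board",230,280),("casefloor",312,210),("trayfloor",414,203)): print(n,P[v,u].round(3))
move_ptp([0.50,0.27,0.42],q(0)); w=capture("wrist"); cv2.imwrite("pics/w1.png",w["image"]); print(w["R"].round(3).tolist(),w["t"].round(3), w["intrinsics"][0].round()); show(caps(w)); print(cloud(w)[210,280])
print(current_clock())
E
```

```text
[ 1.15153824e-01  9.93347671e-01 -4.14328680e-05 -1.63165401e-05] [1.000000e+00 0.000000e+00 0.000000e+00 6.123234e-17]
cen [296. -31.] A 562 sol 0.33 circ 0.05 mec [302. -35.  61.] rect [303.0, -32.0, 17.0, 121.0, 63.0] px [298. 285.]
cen [374. 222.] A 1165 sol 0.95 circ 0.68 mec [370. 220.  23.] rect [376.0, 222.0, 32.0, 46.0, 16.0] px [191. 255.]
cen [393. 318.] A 1170 sol 0.79 circ 0.63 mec [390. 315.  24.] rect [393.0, 318.0, 39.0, 47.0, 49.0] px [152. 247.]
cen [430. 400.] A 1643 sol 0.93 circ 0.77 mec [431. 401.  26.] rect [430.0, 401.0, 46.0, 47.0, 0.0] px [118. 231.]
cen [455. 212.] A 1680 sol 0.96 circ 0.89 mec [456. 211.  25.] rect [454.0, 211.0, 47.0, 46.0, 1.0] px [197. 221.]
cen [504. 309.] A 1671 sol 0.95 circ 0.84 mec [504. 309.  25.] rect [504.0, 310.0, 48.0, 46.0, 2.0] px [157. 202.]
cen [510. 407.] A 1005 sol 0.96 circ 0.58 mec [510. 408.  24.] rect [510.0, 407.0, 46.0, 30.0, 29.0] px [117. 199.]
cen [562. 219.] A 1706 sol 0.92 circ 0.65 mec [564. 219.  29.] rect [563.0, 219.0, 46.0, 44.0, 15.0] px [194. 178.]
cen [645. 210.] A 1716 sol 0.93 circ 0.87 mec [646. 209
[... 640 characters left out ...]
 0.83 mec [428. 400.  25.] rect [429.0, 400.0, 46.0, 46.0, 87.0] px [214. 206.]
cen [463. 214.] A 725 sol 0.93 circ 0.47 mec [455. 212.  22.] rect [464.0, 215.0, 23.0, 45.0, 21.0] px [316. 189.]
cen [504. 309.] A 1665 sol 0.95 circ 0.84 mec [502. 310.  25.] rect [504.0, 310.0, 46.0, 47.0, 45.0] px [263. 166.]
cen [509. 407.] A 1015 sol 0.97 circ 0.61 mec [510. 406.  23.] rect [510.0, 407.0, 46.0, 29.0, 24.0] px [208. 162.]
cen [561. 219.] A 1692 sol 0.97 circ 0.74 mec [561. 219.  27.] rect [561.0, 219.0, 43.0, 44.0, 14.0] px [315. 132.]
cen [645. 210.] A 1657 sol 0.98 circ 0.93 mec [645. 210.  24.] rect [644.0, 210.0, 46.0, 46.0, 64.0] px [322.  80.]
[0.41819976 0.27988837 0.02423335]
3.0833
```

View pics/w1.png

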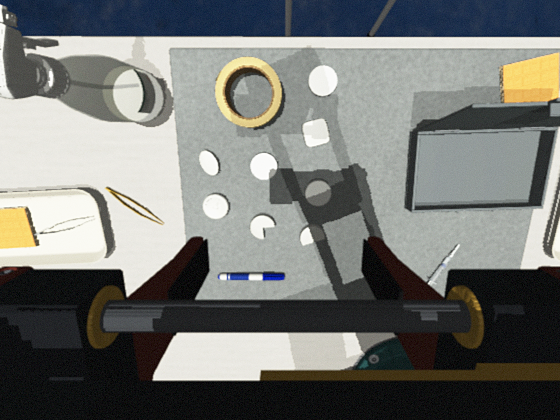

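The wrist and top estimates agree within about 2 mm, and the shapes are confirmed. The wrist camera sits on tool +x, so near the lid I'll use yaw π to keep it on the robot's side. Next I'll measure the case, lid and tray.

```bash
cat > m.py <<'E'
from h import *
def box(P,x0,x1,y0,y1,z0,z1):
    return P[(P[...,0]>x0)&(P[...,0]<x1)&(P[...,1]>y0)&(P[...,1]<y1)&(P[...,2]>z0)&(P[...,2]<z1)]
def rr(p): 
    r=cv2.minAreaRect((p[:,:2]*1000).astype(np.float32)); return len(p),np.round(np.hstack([r[0],r[1],r[2]]),1).tolist()
E
python3 - <<'E'
from m import *
c=capture("top"); P=cloud(c)
print("tray",rr(box(P,.25,.75,-.45,-.22,.018,.036)))
print("rim",rr(box(P,.38,.60,-.25,.1,.053,.066)))
move_ptp([0.44,-0.07,0.40],q(np.pi)); print(current_joint_pos())
w=capture("wrist"); cv2.imwrite("pics/w2.png",w["image"]); 
for n,P in(("top",P),("wrist",cloud(w))):
    r=box(P,.38,.60,-.25,.1,.054,.066); print(n,"rim",rr(r))
    L=box(P,.55,.75,-.25,.1,.085,.24)
    if len(L)<50: continue
    m=L.mean(0); n_=np.linalg.svd(L-m,full_matrices=False)[2][2]; n_*=np.sign(n_[0])
    print("lid n",n_.round(3),"mean",m.round(3),"theta",np.arctan2(n_[0],n_[2]),"max",L.max(0).round(3),L.min(0).round(3))
print("tray",rr(box(cloud(w),.25,.75,-.45,-.22,.018,.036)))
print(current_clock())
E
```

```text
tray (1185, [511.5, -324.0, 151.8, 394.5, 89.7])
rim (796, [499.0, -65.8, 146.2, 232.5, 2.0])
[-3.12781420e-01  4.55445470e-03  1.52957885e+00  6.32606645e-05
  1.60743034e+00 -1.88356677e+00]
top rim (768, [499.0, -65.8, 146.2, 232.5, 2.0])
lid n [ 0.983  0.033 -0.182] mean [ 0.588 -0.062  0.155] theta 1.7544230989989003 max [0.606 0.053 0.223] [ 0.57  -0.178  0.085]
wrist rim (1691, [496.4, -67.8, 145.7, 232.2, 1.9])
lid n [ 0.982  0.033 -0.184] mean [ 0.584 -0.064  0.146] theta 1.756363133815239 max [0.597 0.05  0.214] [ 0.568 -0.181  0.085]
tray (1958, [501.7, -326.2, 151.6, 383.9, 89.5])
6.3833
```

View pics/w2.png

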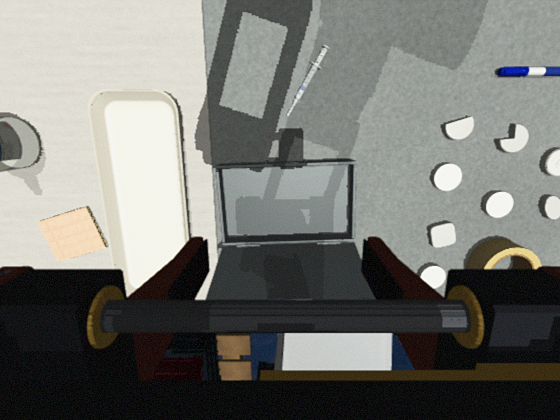

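```bash
cat > p.py <<'E'
from m import *
CASE=np.array([.495,-.067]); CY=.033; TRAY=np.array([.5115,-.324]); PI=np.pi
Z=.0265
def case_xy(x,y): c,s=np.cos(CY),np.sin(CY); return CASE+[c*x-s*y,s*x+c*y]
def near_pi(a): return PI+((a-PI+PI/2)%PI-PI/2)
def find(kind,xy,rad=60):
    L=[o for o in caps(capture("top")) if o['px'] is not None and o['solid']>.7]
    L=[(np.hypot(*(np.array(o['cen'])-xy)),o) for o in L]; L=[t for t in L if t[0]<rad]
    if not L: print(kind,"not seen near",xy); return None
    o=min(L,key=lambda t:t[0])[1]; (cx,cy),(w,h),a=o['rect']; a=np.radians(a); cen=np.array(o['cen'])
    if kind=='round': g,yaw=cen,PI
    elif kind=='notch':
        d=cen-np.array(o['mec'][:2]); b=np.arctan2(d[1],d[0])   # wedge points to b+pi
        g=cen-2.7*np.array([np.cos(b),np.sin(b)]); yaw=near_pi(b)
    elif kind=='square': g,yaw=np.array([cx,cy]),near_pi(a)
    else: # grip across the short side
        g=np.array([cx,cy]); short=a if w<h else a+PI/2; yaw=near_pi(short+PI/2)
    print(kind,g.round(1),"yaw",round(float(yaw),2),"area",round(o['area'])); return g/1000,yaw
def via(x,y,z=.12,yaw=PI): move_ptp([x,y,z],q(yaw))
def pick(kind,xy):
    """from a free place at the left side; True when held and lifted"""
    f=find(kind,xy)
    if f is None: return False
    g,yaw=f; move_gripper(.064); move_ptp([*g,.09],q(yaw))
    f2=find(kind,g*1000,45)  # might have been knocked meanwhile (None if hidden by the hand)
    servo_line([*g,Z],rate=.08); move_gripper(.015); gap=current_finger_gap(); servo_line([*g,.11],rate=.15)
    print("  gap",round(gap,4),"lifted",round(current_finger_gap(),4)); return current_finger_gap()>.022
def held(): return current_finger_gap()>.022
def put(xy,z,yaw):
    servo_line([*xy,z],rate=.1); g=current_finger_gap(); move_gripper(g+.012); servo_line([*xy,.12],rate=.2)
def to_case(sx,sy):
    xy=case_xy(sx,sy); via(.42,.12); 
    if not held(): print("LOST at via"); return False
    move_ptp([*xy,.11],q(PI+CY)); 
    if not held(): print("LOST over case"); return False
    put(xy,.0330,PI+CY); print("  placed",xy.round(3),"t",current_clock()); return True
def to_tray(dx):
    xy=TRAY+[dx,0]
    for v in ((.42,.12),(.39,-.25)):
        via(*v)
        if not held(): print("LOST at",v); return False
    move_ptp([*xy,.09],q(PI))
    if not held(): print("LOST over tray"); return False
    put(xy,.0075,PI); print("  placed",xy.round(3),"t",current_clock()); via(.39,-.25); return True
E
python3 - <<'E'
from p import *
via(.42,.12)
if pick('round',(455,212)): print(to_case(15,-58))
c=capture("top"); cv2.imwrite("pics/t2.png",c["image"][100:320,60:460]); show([o for o in caps(c,.043) if o['cen'][1]<40])
print(current_clock())
E
```

```text
round not seen near (455, 212)
7.7667
```

View pics/t2.png

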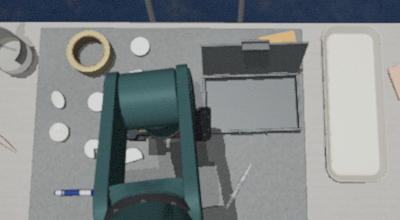

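The arm hides the caps from the top camera here. I'll fix each cap's position with the wrist camera at hover instead, using a depth mask so shadows don't matter.

```bash
python3 - <<'E'
s=open('h.py').read()
s=s.replace("m=((im.min(2)>thr)&(np.ptp(im,axis=2)<40)&(abs(P[...,2]-z)<0.012)&(c[\"range_z\"]>0)).astype(np.uint8)",
"m=((abs(P[...,2]-z)<0.006)&(np.ptp(im,axis=2)<60)&(c[\"range_z\"]>0)).astype(np.uint8)")
open('h.py','w').write(s)
s=open('p.py').read()
s=s.replace('def find(kind,xy,rad=60):\n    L=[o for o in caps(capture("top"))','def find(kind,xy,rad=60,cam="wrist"):\n    L=[o for o in caps(capture(cam))')
a=s.index("def pick"); b=s.index("def held")
s=s[:a]+'''def pick(kind,xy,yaw=PI):
    """hover, look with the wrist camera, grasp, lift; True when held"""
    move_gripper(.066); xy=np.array(xy,float)
    move_ptp([*xy/1000,.14],q(yaw)); f=find(kind,xy)
    if f is None: return False
    g,yaw=f; move_ptp([*g,.06],q(yaw))
    servo_line([*g,Z],rate=.06); move_gripper(.015); gap=current_finger_gap(); servo_line([*g,.11],rate=.15)
    print("  gap",round(gap,4),"lifted",round(current_finger_gap(),4)); return current_finger_gap()>.022
'''+s[b:]
open('p.py','w').write(s)
E
python3 - <<'E'
from p import *
move_gripper(.066); move_ptp([.455,.212,.14],q(PI)); c=capture("wrist"); cv2.imwrite("pics/w3.png",c["image"]); show(caps(c)); print(current_clock())
E
```

```text
cen [501. 401.] A 811 sol 0.93 circ 0.51 mec [502. 404.  22.] rect [500.0, 404.0, 38.0, 30.0, 84.0] px [487. 257.]
cen [497. 311.] A 1295 sol 0.98 circ 0.64 mec [500. 308.  25.] rect [496.0, 312.0, 50.0, 32.0, 45.0] px [390. 251.]
cen [453. 210.] A 1710 sol 0.98 circ 0.94 mec [453. 210.  24.] rect [453.0, 210.0, 47.0, 47.0, 0.0] px [282. 205.]
cen [464.  43.] A 662 sol 0.15 circ 0.05 mec [468.   9.  63.] rect [468.0, 9.0, 94.0, 85.0, 2.0] px [ 74. 199.]
cen [427. 396.] A 1786 sol 0.98 circ 0.91 mec [427. 396.  25.] rect [428.0, 396.0, 47.0, 49.0, 0.0] px [495. 177.]
cen [391. 315.] A 1300 sol 0.82 circ 0.71 mec [389. 311.  24.] rect [390.0, 314.0, 40.0, 47.0, 51.0] px [405. 132.]
cen [372. 220.] A 1223 sol 0.98 circ 0.71 mec [367. 218.  23.] rect [374.0, 220.0, 32.0, 47.0, 17.0] px [294. 110.]
8.85
```

View pics/w3.png

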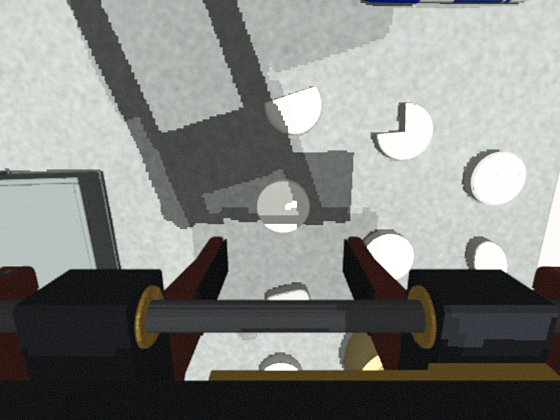

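The wrist view shows the round cap centred between the fingers at (282,205), with its neighbours clear. Now the first pick.

```bash
python3 - <<'E'
from p import *
if pick('round',(453,210)) and to_case(15,-58):
    c=capture("top"); cv2.imwrite("pics/t3.png",c["image"][100:320,60:460]); show([o for o in caps(c,.043) if o['cen'][1]<40 and o['cen'][0]>420])
    if pick('notch',(391,314)): print(to_tray(-125))
    c=capture("top");  cv2.imwrite("pics/t4.png",c["image"]); show([o for o in caps(c,.016) if o['cen'][1]<-200]);show([o for o in caps(c) if o['cen'][1]>0])
print(current_clock())
E
```

```text
round [452.8 210.1] yaw 3.14 area 1719
  gap 0.0465 lifted 0.0466Traceback (most recent call last):
  File "<stdin>", line 2, in <module>
  File "p.py", line 34, in to_case
    move_ptp([*xy,.11],q(PI+CY));
    ~~~~~~~~^^^^^^^^^^^^^^^^^^^^
bench.PlanningError: the arm cannot take that pose within its joint ranges
```

```bash
python3 - <<'E'
from p import *
print(current_joint_pos().round(2),current_position())
xy=case_xy(15,-58)
for y in (PI,PI+CY,PI-.3,PI/2,0,CY,-.3):
  for z in (.11,.033): 
    j=inverse_kinematics([*xy,z],q(y)); print(round(y,2),z,None if j is None else np.round(j,2))
for xy in (case_xy(15,-58),case_xy(15,58),case_xy(-36,-58),case_xy(-36,58),(.39,-.25),*(TRAY+[d,0] for d in(-125,-40,40,125)*np.array(.001))):
  print(np.round(xy,3),[(y,None if (j:=inverse_kinematics([*xy,.1],q(y))) is None else np.round(j,2).tolist()) for y in (0,3.14)])
E
```

```text
[ 0.12  0.26  1.97  0.    0.91 -1.45] [0.41926763 0.11941267 0.1192445 ]
3.14 0.11 None
3.14 0.033 None
3.17 0.11 None
3.17 0.033 None
2.84 0.11 None
2.84 0.033 None
1.57 0.11 None
1.57 0.033 None
0 0.11 None
0 0.033 None
0.03 0.11 None
0.03 0.033 None
-0.3 0.11 None
-0.3 0.033 None
[ 17.4   -57.541] [(0, None), (3.14, None)]
[13.573 58.396] [(0, None), (3.14, None)]
[-33.572 -59.223] [(0, None), (3.14, None)]
[-37.399  56.714] [(0, None), (3.14, None)]
[ 0.39 -0.25] [(0, [-0.72, 0.33, 1.94, -0.0, 0.88, 0.85]), (3.14, [-0.72, 0.33, 1.94, 0.0, 0.88, -2.29])]
[ 0.386 -0.324] [(0, [-0.83, 0.38, 1.85, -0.0, 0.91, 0.74]), (3.14, [-0.83, 0.38, 1.85, 0.0, 0.91, -2.4])]
[ 0.472 -0.324] [(0, [-0.72, 0.46, 1.7, -0.0, 0.98, 0.85]), (3.14, [-0.72, 0.46, 1.7, 0.0, 0.98, -2.29])]
[ 0.552 -0.324] [(0, [-0.64, 0.54, 1.55, -0.0, 1.06, 0.93]), (3.14, [-0.64, 0.54, 1.55, 0.0, 1.06, -2.21])]
[ 0.636 -0.324] [(0, [-0.57, 0.63, 1.36, -0.0, 1.15, 1.0]), (3.14, [-0.57, 0.63, 1.36, 0.0, 1.15, -2.14])]
```

That's a unit slip: I mixed mm and m. I'll fix it and carry on, since the cap is still held.

```bash
sed -i 's/def case_xy(x,y): /def case_xy(x,y):\n    x,y=x\/1000,y\/1000; /; s/xy=TRAY+\[dx,0\]/xy=TRAY+[dx\/1000,0]/' p.py; python3 - <<'E'
from p import *
print(held())
if held() and to_case(15,-58):
    c=capture("top"); cv2.imwrite("pics/t3.png",c["image"][100:320,60:460]); show([o for o in caps(c,.043) if o['cen'][1]<40 and o['cen'][0]>420])
    if pick('notch',(391,314)): print(to_tray(-125))
    c=capture("top");  cv2.imwrite("pics/t4.png",c["image"]); show([o for o in caps(c,.016) if o['cen'][1]<-200]);show([o for o in caps(c) if o['cen'][1]>0])
print(current_clock())
E
```

```text
True
  placed [ 0.512 -0.124] t 15.3167
notch [388.6 314. ] yaw 3.99 area 1272
  gap 0.0464 lifted 0.0464
  placed [ 0.386 -0.324] t 24.85
True
cen [ 668. -355.] A 1874 sol 0.17 circ 0.08 mec [ 634. -327.   86.] rect [664.0, -352.0, 173.0, 93.0, 50.0] px [421. 140.]
cen [375. 221.] A 1139 sol 0.93 circ 0.66 mec [370. 220.  23.] rect [376.0, 222.0, 33.0, 46.0, 19.0] px [191. 255.]
cen [430. 400.] A 1637 sol 0.96 circ 0.88 mec [430. 400.  24.] rect [430.0, 399.0, 47.0, 46.0, 3.0] px [118. 231.]
cen [504. 309.] A 1629 sol 0.97 circ 0.91 mec [504. 310.  24.] rect [505.0, 310.0, 45.0, 47.0, 0.0] px [157. 201.]
cen [510. 407.] A 1008 sol 0.95 circ 0.57 mec [511. 405.  24.] rect [511.0, 406.0, 43.0, 32.0, 3.0] px [117. 199.]
cen [562. 219.] A 1675 sol 0.94 circ 0.73 mec [562. 219.  27.] rect [562.0, 219.0, 44.0, 44.0, 15.0] px [195. 178.]
cen [621. 225.] A 1605 sol 0.96 circ 0.89 mec [621. 226.  24.] rect [621.0, 225.0, 46.0, 45.0, 1.0] px [193. 155.]
25.3
```

View pics/t4.png

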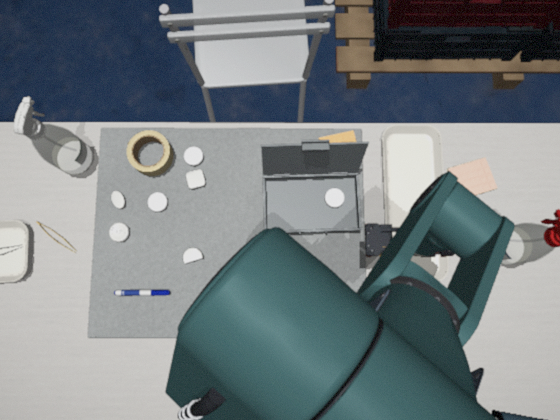

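The view shows the case cap flat in its slot at (335,198). The far round cap has been knocked to (621,225) mm, and everything else is unchanged. On to the rest.

```bash
python3 - <<'E'
from p import *
ok=True
for kind,xy,yaw,d in (('D',(376,222),1.9,-40),('square',(562,219),PI,45)):
    ok=pick(kind,xy,yaw) and to_tray(d)
    if not ok: break
if ok: ok=pick('round',(621,225)) and to_case(15,58)
print(ok)
if ok: ok=pick('oval',(510,407)) and to_tray(125)
print(ok,current_clock()); 
c=capture("top"); cv2.imwrite("pics/t5.png",c["image"]); show([o for o in caps(c) if o['cen'][1]>0])
E
```

```text
D [373.6 222.2] yaw 1.88 area 1241
  gap 0.0318 lifted 0.0319
  placed [ 0.472 -0.324] t 35.575
square [559.4 217. ] yaw 3.4 area 1759
  gap 0.0424 lifted 0.0428
  placed [ 0.556 -0.324] t 45.825
round [618.3 223.8] yaw 3.14 area 1713
  gap 0.0463 lifted 0.047
  placed [ 0.508 -0.009] t 54.725
True
oval [507.3 405.5] yaw 3.58 area 1057
  gap 0.0284 lifted 0.0286
  placed [ 0.636 -0.324] t 64.9167
True 65.925
cen [430. 400.] A 1637 sol 0.96 circ 0.88 mec [430. 400.  24.] rect [430.0, 399.0, 47.0, 46.0, 3.0] px [118. 231.]
cen [504. 310.] A 1635 sol 0.96 circ 0.90 mec [504. 310.  24.] rect [504.0, 310.0, 46.0, 46.0, 47.0] px [157. 201.]
```

View pics/t5.png

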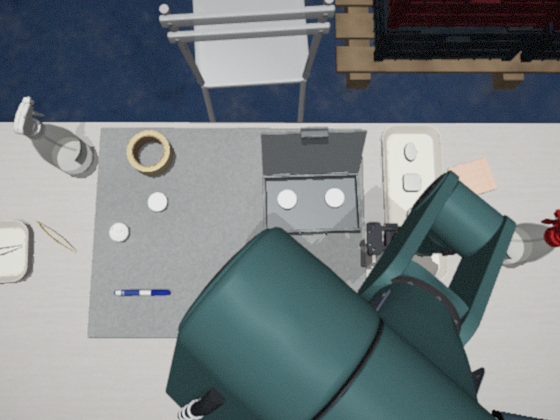

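The caps in the case and tray look good, and two round caps are left. The lid now leans further back because the hand brushed it on leaving, so I'll leave through the front waypoint from here on.

```bash
python3 - <<'E'
from p import *
via(.42,.12); ok=pick('round',(504,310)) and to_case(-36,58); print(ok)
if ok:
    via(.40,.12); ok=pick('round',(430,400)) and to_case(-36,-58); print(ok)
via(.39,.12); via(.39,.38,.2); c=capture("top"); cv2.imwrite("pics/t6.png",cv2.resize(c["image"][100:320,80:480],None,fx=2,fy=2))
show(caps(c,.043)); show([o for o in caps(c,.016) if o['cen'][1]<-200])
P=cloud(c); L=box(P,.54,.75,-.25,.1,.085,.24); m=L.mean(0); n=np.linalg.svd(L-m,full_matrices=False)[2][2]; n*=np.sign(n[0])
print("lid",n,m,np.arctan2(n[0],n[2]),L.max(0)); print(current_clock())
E
```

```text
round [501.7 308.1] yaw 3.14 area 1713
  gap 0.0467 lifted 0.0468
  placed [ 0.457 -0.01 ] t 74.4833
True
round [427.1 398.7] yaw 3.14 area 1690
  gap 0.0466 lifted 0.047
  placed [ 0.461 -0.126] t 82.875
True
cen [460.  -8.] A 1576 sol 0.99 circ 0.93 mec [460.  -8.  23.] rect [460.0, -8.0, 44.0, 44.0, 90.0] px [287. 219.]
cen [ 464. -124.] A 1587 sol 0.95 circ 0.90 mec [ 464. -124.   24.] rect [463.0, -124.0, 46.0, 45.0, 44.0] px [335. 218.]
cen [511.  -6.] A 1587 sol 0.97 circ 0.89 mec [511.  -7.  24.] rect [511.0, -7.0, 45.0, 45.0, 45.0] px [286. 198.]
cen [ 514. -122.] A 1595 sol 0.95 circ 0.89 mec [ 514. -122.   24.] rect [515.0, -122.0, 45.0, 47.0, 0.0] px [334. 197.]
cen [ 393. -321.] A 1180 sol 0.80 circ 0.66 mec [ 388. -321.   24.] rect [391.0, -322.0, 37.0, 47.0, 0.0] px [415. 249.]
cen [ 475. -324.] A 1157 sol 0.96 circ 0.65 mec [ 475. -327.   24.] rect [475.0, -322.0, 30.0, 46.0, 87.0] px [414. 215.]
cen [ 560. -321.] A 1707 sol 0.94 circ 0.76 mec [ 560. -321.   27.] rect [559.0, -321.0, 46.0, 45.0, 0.0] px [411. 182.]
cen [ 640. -321.] A 1018 sol 0.96 circ 0.57 mec [ 639. -321.   24.] rect [639.0, -321.0, 28.0, 48.0, 87.0] px [410. 151.]
lid [ 0.92133312  0.03089383 -0.38754465] [ 0.60682358 -0.06150359  0.14799755] 1.9689636997512372 [0.63910093 0.05456239 0.21305964]
84.9833
```

View pics/t6.png

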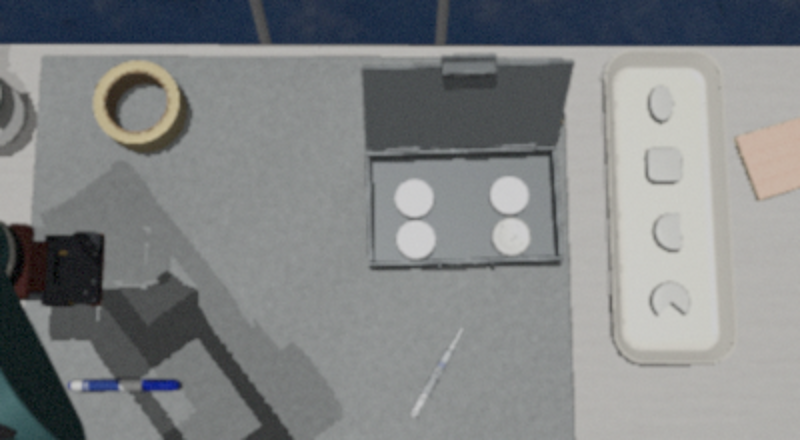

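All eight caps are sorted: four flat in the case in a single layer, and four rejects in the tray. Now I'll push the lid over from behind.

```bash
cat > l.py <<'E'
from p import *
H=np.array([.567,-.0646,.0625]); ex=np.array([np.cos(CY),np.sin(CY)])
def tip(t):
    if t>PI/2: dx,dz=-.160*np.cos(t)+.0035*np.sin(t)+.010, .160*np.sin(t)+.0035*np.cos(t)-.015
    else: dx,dz=-.145*np.cos(t)+.0035*np.sin(t)+.010, .145*np.sin(t)+.0035*np.cos(t)
    return [*(H[:2]+ex*dx),H[2]+dz]
E
python3 - <<'E'
from l import *
Q=q(PI+CY)
move_gripper(0); move_ptp([.52,.33,.30],q(PI)); move_ptp([.70,.12,.31],Q); move_ptp([*(H[:2]+ex*.130),.31],Q)
servo_line([*(H[:2]+ex*.130),tip(1.97)[2]],rate=.15); print(current_position(),current_force().round(1))
for t in np.arange(1.95,.9,-.12):
    hit=servo_line(tip(t),rate=.1,contact_N=20); print(round(t,2),hit,current_force().round(1))
    if hit: break
c=capture("side"); cv2.imwrite("pics/s2.png",c["image"]); print(current_clock())
E
```

```text
[ 0.69773257 -0.05995762  0.19462389] [0.5 0.  0.6]
1.95 False [0.5 0.3 0.1]
1.83 False [ 0.5 -0.4 -0. ]
1.71 False [ 0.7 -0.   0.6]
1.59 False [ 0.2 -0.3  0.3]
1.47 False [ 0.9 -0.3  0.4]
1.35 False [ 0.3 -0.2 -0.5]
1.23 False [0.5 0.8 0.1]
1.11 False [ 0.3 -0.2 -0. ]
0.99 False [0.1 0.8 0.1]
92.8667
```

View pics/s2.png

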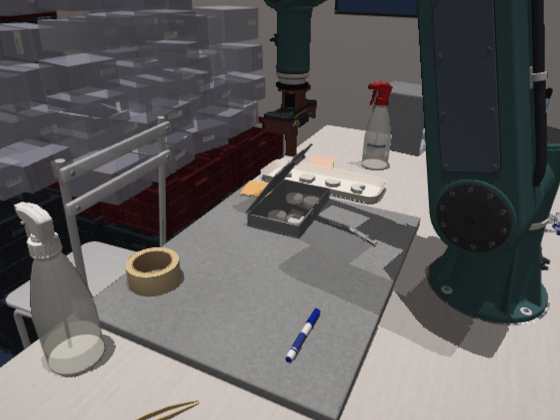

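The side view shows the lid at about 1 rad, following the fingers at around (300,155), with the caps in place. Next I'll finish the arc and press.

```bash
python3 - <<'E'
from l import *
for t in (.87,.75,.63,.51,.39,.28,.18,.10):
    if servo_line(tip(t),rate=.08,contact_N=20): print("hit",t); break
print(current_position(),current_force().round(1))
p=tip(0)
hit=servo_line([p[0],p[1],.0625],rate=.015,contact_N=24); z1=current_position()[2]; print("press",hit,z1,current_force().round(1))
servo_line([p[0],p[1],.13]); c=capture("side"); cv2.imwrite("pics/s3.png",cv2.resize(c["image"][120:280,180:420],None,fx=3,fy=3))
P=cloud(c); 
L=box(P,.40,.56,-.17,.04,.05,.085); m=L.mean(0); n=np.linalg.svd(L-m,full_matrices=False)[2][2]; print(len(L),m,n,current_clock())
E
```

```text
[ 0.4329634 -0.068958   0.0804594] [0.3 1.5 0.2]
press True 0.06593715637799635 [-2.1  0.8 14.6]
2040 [ 0.48421441 -0.05545717  0.06450143] [-0.01163281  0.00175704  0.99993079] 97.2667
```

View pics/s3.png

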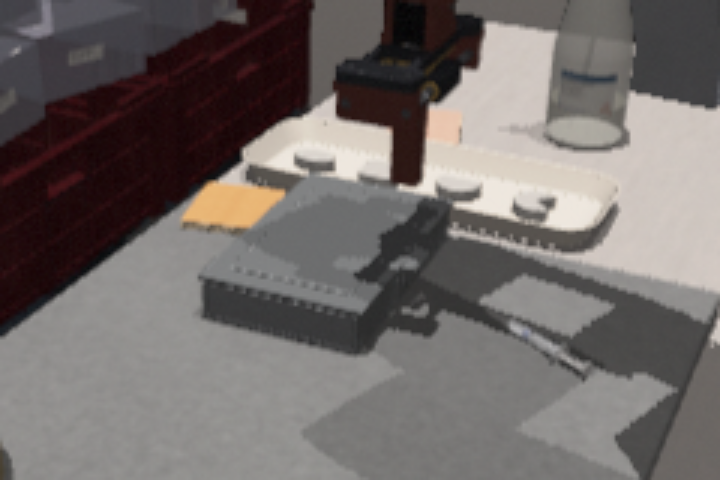

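The plate is level and the tip reached 65.9 mm, against 66 mm for shut, where the catch would have held it at about 73 mm. So the lid is snapped closed. I'll retract clear, check and hand in.

```bash
python3 - <<'E'
from l import *
move_ptp([.40,.30,.25],q(PI)); c=capture("top"); P=cloud(c)
L=box(P,.43,.56,-.17,.04,.05,.085); m=L.mean(0); n=np.linalg.svd(L-m,full_matrices=False)[2][2]; print(m,n)
show([o for o in caps(c,.016) if o['cen'][1]<-200])
if abs(n[0])<.025: close_job(); print("handed in",current_clock())
E
```

```text
[ 0.49386992 -0.06498791  0.065921  ] [-2.11282257e-03 -9.20017647e-04  9.99997345e-01]
cen [ 393. -321.] A 1204 sol 0.81 circ 0.65 mec [ 388. -321.   24.] rect [391.0, -322.0, 37.0, 47.0, 0.0] px [414. 249.]
cen [ 475. -323.] A 1169 sol 0.96 circ 0.66 mec [ 475. -328.   24.] rect [475.0, -321.0, 32.0, 46.0, 87.0] px [414. 215.]
cen [ 559. -321.] A 1707 sol 0.95 circ 0.76 mec [ 560. -321.   27.] rect [560.0, -321.0, 44.0, 45.0, 0.0] px [411. 182.]
cen [ 640. -321.] A 1038 sol 0.96 circ 0.58 mec [ 639. -321.   24.] rect [639.0, -321.0, 28.0, 48.0, 87.0] px [410. 151.]
the job is handed in; nothing more can be done
the job is handed in; nothing more can be done
```

The job is handed in: four round caps lie flat in a single layer in the case, the four misshapen ones are in the tray, and the lid is snapped shut. The hand brushed the open lid further back once during sorting, but nothing in the case or tray was disturbed.

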